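# Snap the lifting handle onto the blue-eared tube block

## Task

Get the tube block with the blue ears ready to be carried: take the lifting handle by its yellow grip and push its hook straight down over the block's cross pin, fully home, until the red sprung latch has snapped shut behind the pin. Leave the handle standing upright there, let go, and do not hook the orange-eared block.

Things in the scene. Friction and masses are not known exactly. Their poses are not given: they have to be found in the camera images.
- hook_grip (a point): Loose lifting handle, 0.2 kg, standing on 2 feet, mouth down. Point: centre of its yellow 24x24 mm square grip, 90 mm above the feet (grip 69-111, black 18 mm button on top to 115). z up, y along the slot, x across. Steel hook below, 56 (x) x 32 (y) mm: slot 18 mm wide, flared to 36 at the feet, roof 50 mm up. Home: feet flat on the block, pin axis 47 mm below the point. Half a turn is the same.
- blue_pin (a point): Heavy fixed aluminium tube block, 90x104 mm, 36 mm high, with two upright blue ears (30 mm wide, 68 mm apart) carrying a level steel pin 10 mm thick. This is the block to be hooked. Point: middle of the pin's axis, 79 mm above the worktop, 43 mm above the block's flat top; y along the pin, z up. Ears reach 15 mm above the pin's axis.
- orange_pin (a point): Heavy fixed aluminium tube block, 90x104 mm, 36 mm high, with two upright orange ears (30 mm wide, 68 mm apart) carrying a level steel pin 10 mm thick. The same as the other one but for its colour; not to be hooked. Point: middle of the pin's axis, 79 mm above the worktop, 43 mm above the block's flat top; y along the pin, z up. Ears reach 15 mm above the pin's axis.
- latch (a joint): Red sprung latch across the hook's slot, 14 mm above the feet, hinged at x = -14 mm, 22 mm long. 0 rad = shut, up to 1.5 = folded up into the hook. The pin folds it away with about 3 to 6 N of push on the hook; it springs back to 0 below the pin some 7 mm before the hook is home.
Things that resemble listed ones, but are neither listed nor needed, are in the scene too. What is shaped like the part that bears hook_grip but green is not meant.

How it is judged:
By the outcome, as a careful person would: the job done as asked, in the order asked, and still so for the second after the job is handed in, with the robot touching nothing.
It also fails if it takes over 35 s, if anything falls off the work surface, if the arm or the gripper's body presses on something with over 40 N, if the wrist force passes 120 N, or if a joint passes its speed limit or range.

## Robot

A 6-joint arm with a two-finger parallel gripper is mounted at the origin on a cart in front of the work surface, level with it; the furniture and walls round the work are solid. World frame = base frame: x ahead of the robot, y to its left, z up, the work surface at z = 0. Lengths are in m, angles in degrees, forces in N, time in s.
With the tool pointing down it reaches from about 0.4 to 0.825 m from the base axis. Payload 7 kg.
Tool frame: the origin (TCP) lies on the centre line of the jaws, within the pads' length; the fingertips stand 17 mm ahead of it and the grasp point (between the pads) lies 2 mm behind it; z points along the fingers, y is the direction in which the jaws open and shut (so a half turn about z gives the same grasp; the last joint's range is limited). The gripper opens to 85 mm and grips with 20 to 120 N. Pads are 22 mm wide; open, the fingers measure 114 mm over their backs; the gripper's body (76 mm by 85 mm) begins 54 mm behind the grasp point. The pads swing forward as they close: fully open they stand 13 mm farther back than shut.
Start: joints at [-55.972, 20.546, 0.682, 0, -70.136, -16.507], TCP at [0.203, -0.644, 0.248] pointing down, gripper open.
Joint ranges: [-176.03, 176.03], [-82.01, 121.73], [-58.28, 71.71], [-173.87, 95.51], [-174.79, -0.11], [-173.66, 173.66]. Speed limits (degrees/s): [136.94, 136.94, 172.46, 180, 180, 180].

## Interface

Orientations are given as a 3x3 rotation matrix whose columns are the frame's x, y, z axes.
In Python, from bench import r gives the robot as it stands. The module is installed in compiled form; this text tells all that it offers.
- The arm moves only by the tool jog_arm, never from a script. Its argument "increments" is a list of rows, each an object of numbers: "grip": the finger opening in mm, from 0 to 85.4; "x", "y", "z": the shift along the tool's x, y, z in mm; "turn": the turn about the tool's z in rad. A call has 1 to 10 rows; each row is the pose to reach, as a shift and turn from the pose commanded when the call began, along the tool's axes at that moment; what a row does not reach only later rows make up. A row lasts 1/8 s, in which the tool goes at most 62.5 mm and 10.7 degrees, less where a joint would pass 70% of its speed; a pose out of reach is approached as far as the arm can. A call with a gripper value outside its range is refused whole. The fingers move at their own pace and stop on an object; "grip_force" is the grip in N (left out, the last holds). Time passes only in rows, so rows that repeat a pose let the fingers close. It gives the time, the measured TCP pose, the force and the opening at its end, in the units of the state.
- r.get_state(): the state, without advancing time (a new reading comes with each control period).
- r.get_image(name): name is "scene" or "side" or "wrist"; returns a dict with "img" (400x640x3 uint8, red, green, blue), "fx", "fy", "cx", "cy" (pixels), "extrinsics" (4x4, takes a point from camera to world coordinates). Camera axes: x right, y down, z forward; pixel columns grow to the right and rows downward; lengths in m; the calibration is good to about 2 mm. A picture is of the moment at which its call begins. There is no depth.
- r.hand_in(): hands the job in, once; it reports no verdict.
The state is a dict: "time": time; "q": joint angles; "dq": joint speeds; "tau": joint torques, N m; "position": TCP position; "orientation": TCP orientation; "ft_force": force on the tool from outside, world axes, zero at the start; "wrist_torque": the same for the moment, N m; "width": finger opening in m.
Only numpy, scipy, OpenCV 4.12 (cv2) and the standard library are available. Lean on these libraries where they do the work, as an engineer would, in place of code of your own. Each camera call takes 0.05 s, during which the arm holds its last target.

## Working session

There is one attempt and no reset: what is moved stays moved. The work goes in short steps, Python scripts to look and compute and a tool call to move; the robot and the scene stay as the last step left them, time stands still between calls to the robot, and variables do not carry over. Pictures are saved under pics/ and viewed, and the job is handed in when it is done.

Besides the shell and the picture viewer there is one more tool, called after "Request:" by a JSON object that holds its "fn" and its "kwargs", one argument or row to a line. jog_arm: Moves the arm, as the interface text tells. Its arguments: {"type":"object","properties":{"increments":{"type":"array","items":{"type":"object","properties":{"grip":{"type":"number"},"x":{"type":"number"},"y":{"type":"number"},"z":{"type":"number"},"turn":{"type":"number"}}}},"grip_force":{"type":"number"}},"required":["increments"]}

```bash
mkdir -p pics
cat > h.py <<'E'
import numpy as np, cv2
from bench import r
def snap(name,fn):
    d=r.get_image(name); cv2.imwrite('pics/'+fn+'.png',d['img'][:,:,::-1]); np.savez('pics/'+fn+'.npz',**d); return d
def load(fn): return dict(np.load('pics/'+fn+'.npz'))
def ray(d,u,v):
    E=d['extrinsics']; k=E[:3,:3]@np.array([(u-d['cx'])/d['fx'],(v-d['cy'])/d['fy'],1]); return E[:3,3],k/np.linalg.norm(k)
def plane(d,u,v,z):
    o,k=ray(d,u,v); return o+k*(z-o[2])/k[2]
def two(a,ua,b,ub):
    o1,k1=ray(a,*ua);o2,k2=ray(b,*ub)
    s=np.linalg.lstsq(np.c_[k1,-k2],o2-o1,rcond=None)[0]
    p,q=o1+s[0]*k1,o2+s[1]*k2
    return (p+q)/2,np.linalg.norm(p-q)
def proj(d,P):
    E=d['extrinsics']; c=E[:3,:3].T@(np.array(P)-E[:3,3]); return d['fx']*c[0]/c[2]+d['cx'],d['fy']*c[1]/c[2]+d['cy']
E
python3 - <<'E'
from h import *
np.set_printoptions(precision=4,suppress=True)
for n in ['scene','side','wrist']:
    d=snap(n,n+'0'); print(n,d['fx'],d['extrinsics'])
s=r.get_state(); print(s['time'],s['position'],s['orientation'],s['ft_force'])
E
```

```text
scene 493.5369127871125 [[-0.5849 -0.4666  0.6634 -0.4364]
 [-0.8107  0.312  -0.4954  0.5381]
 [ 0.0241 -0.8276 -0.5608  0.8391]
 [ 0.      0.      0.      1.    ]]
side 482.4152111775661 [[ 0.2818 -0.3662  0.8869 -0.4772]
 [-0.9594 -0.0973  0.2647 -0.3872]
 [-0.0107 -0.9254 -0.3787  0.4815]
 [ 0.      0.      0.      1.    ]]
wrist 335.5833211138313 [[-0.3012  0.9054  0.2991  0.1262]
 [ 0.9536  0.2857  0.0954 -0.6695]
 [ 0.0009  0.314  -0.9494  0.3736]
 [ 0.      0.      0.      1.    ]]
0.15 [ 0.2031 -0.6434  0.2476] [[-0.9536 -0.301  -0.0005]
 [-0.301   0.9536  0.0012]
 [ 0.0001  0.0013 -1.    ]] [ 0.2379  0.1417 -0.3861]
```

View pics/scene0.png

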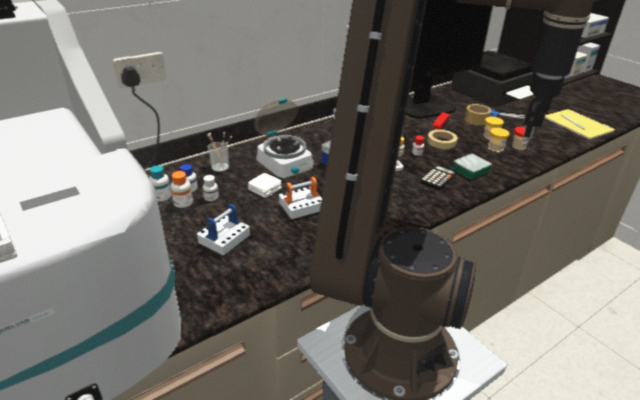

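View pics/side0.png

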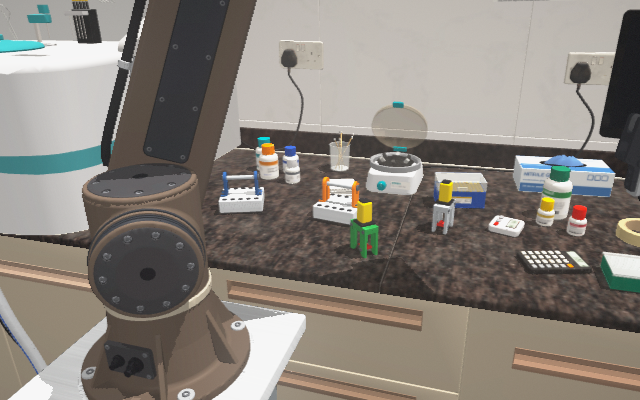

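View pics/wrist0.png

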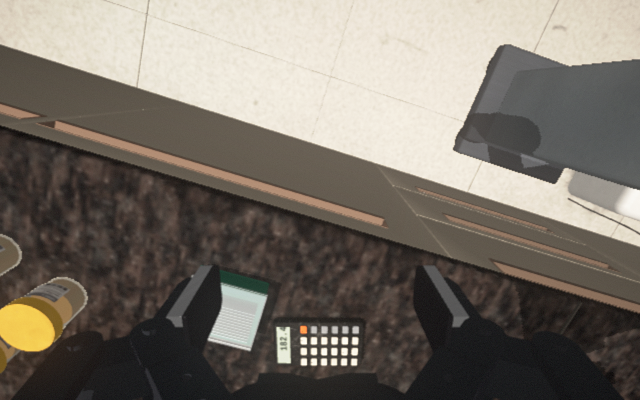

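The side view shows the grey handle with its yellow grip at about (446,190), the green decoy at (364,235), the blue-eared block at (241,190) and the orange one at (337,200). The scene view shows the blue block at (223,230), while the arm hides the handle.

Run:
```python
from h import *
np.set_printoptions(precision=4,suppress=True)
d=load('side0'); s=load('scene0')
print('grip',plane(d,446,191,.09),'feet',plane(d,440,230,0),'green',plane(d,364,213,.09))
print('blue',plane(d,241,187,.08),plane(s,223,222,.08),two(d,(241,187),s,(223,222)))
print('orange',plane(d,338,195,.08))
a=cv2.resize(d['img'][150:250,190:510],None,fx=2.5,fy=2.5,interpolation=cv2.INTER_CUBIC)
cv2.imwrite('pics/z1.png',a[:,:,::-1])
a=cv2.resize(s['img'][190:260,180:340],None,fx=5,fy=5,interpolation=cv2.INTER_CUBIC)
cv2.imwrite('pics/z2.png',a[:,:,::-1])
```

```text
grip [ 0.5372 -0.3557  0.09  ] feet [ 0.5254 -0.3505  0.    ] green [ 0.376  -0.2077  0.09  ]
blue [0.4678 0.1038 0.08  ] [0.5042 0.145  0.08  ] (array([0.5299, 0.1345, 0.0562]), np.float64(0.00508439100815864))
orange [ 0.4779 -0.1268  0.08  ]
```

View pics/z1.png

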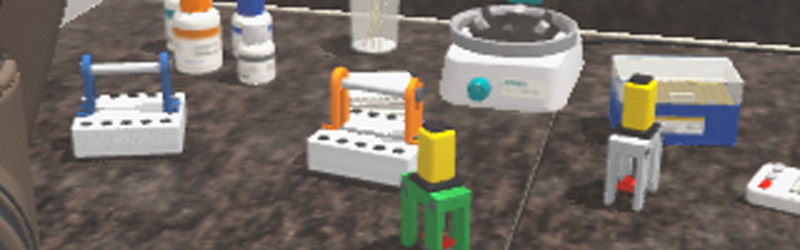

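View pics/z2.png

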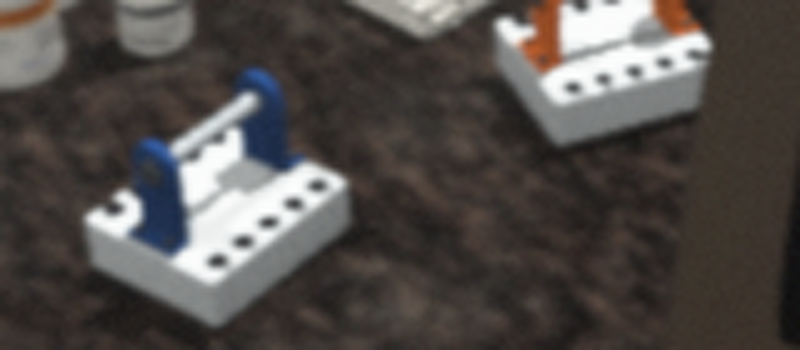

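Run:
```python
from h import *
np.set_printoptions(precision=4,suppress=True)
d=load('side0'); s=load('scene0')
for a,b in [((226,178),(211.5,222.5)),((257,177),(232,208.5)),((241.5,177.5),(222,215.3))]: print(two(d,a,s,b), plane(d,*a,.079),plane(s,*b,.079))
for a in [(338,181)]: print('or',plane(d,*a,.079))
```

```text
(array([0.5199, 0.1692, 0.0782]), np.float64(0.0009634926765027176)) [0.5168 0.1678 0.079 ] [0.5196 0.1693 0.079 ]
(array([0.5461, 0.0984, 0.0779]), np.float64(0.0005545559014078264)) [0.5427 0.097  0.079 ] [0.5452 0.0988 0.079 ]
(array([0.5329, 0.1338, 0.0782]), np.float64(0.0009360350015590768)) [0.5297 0.1324 0.079 ] [0.5326 0.1338 0.079 ]
or [ 0.5662 -0.1028  0.079 ]
```

Blue pin is at about (0.533, 0.134, 0.078), which fits the stated 79 mm; the pin runs at about 110° yaw. Next I move the wrist camera over the grey handle.

Request:
{"fn": "jog_arm", "kwargs": {
  "increments": [
    {"x":-405,"y":173,"z":-40},
    {"x":-405,"y":173,"z":-40},
    {"x":-405,"y":173,"z":-40},
    {"x":-405,"y":173,"z":-40},
    {"x":-405,"y":173,"z":-40},
    {"x":-405,"y":173,"z":-40},
    {"x":-405,"y":173,"z":-40},
    {"x":-405,"y":173,"z":-40},
    {"x":-405,"y":173,"z":-40},
    {"x":-405,"y":173,"z":-40}
  ]
}}

```text
$.increments[0]: bad value
```

Run:
```python
from h import *
np.set_printoptions(precision=4,suppress=True)
snap('wrist','w1');snap('scene','s1')
s=r.get_state(); print(s['time'],s['position'],s['orientation'],s['q'])
```

```text
0.25 [ 0.2031 -0.6435  0.2478] [[-0.9536 -0.301  -0.0003]
 [-0.301   0.9536  0.0007]
 [ 0.0001  0.0008 -1.    ]] [-55.9724  20.5701   0.6589  -0.008  -70.1341 -16.5075]
```

View pics/w1.png

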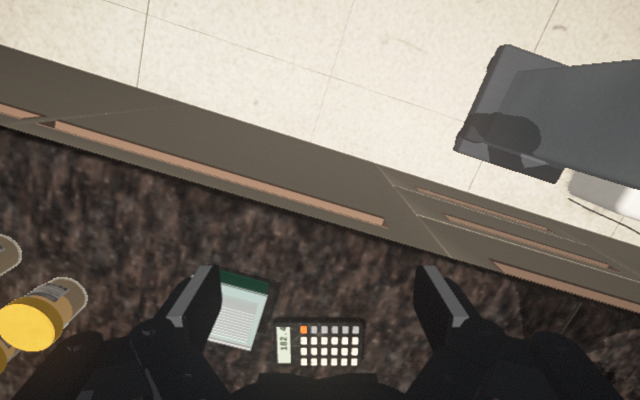

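View pics/s1.png

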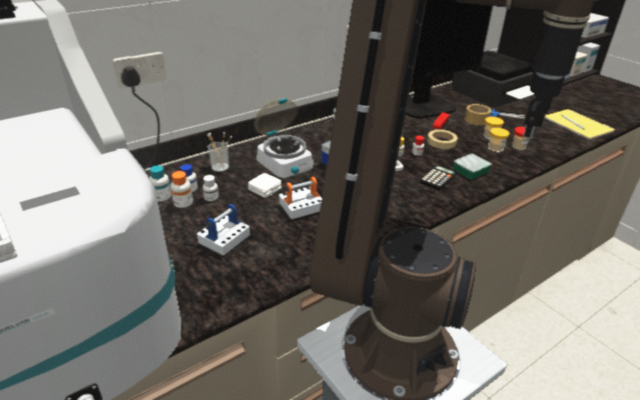

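The call was refused, so nothing moved; I'll try again with every field filled in.

Request:
{"fn": "jog_arm", "kwargs": {
  "increments": [
    {"x":-60,"y":25,"z":-10,"turn":0,"grip":85},
    {"x":-115,"y":50,"z":-20,"turn":0,"grip":85},
    {"x":-170,"y":73,"z":-30,"turn":0,"grip":85},
    {"x":-225,"y":96,"z":-40,"turn":0,"grip":85},
    {"x":-280,"y":119,"z":-40,"turn":0,"grip":85},
    {"x":-335,"y":143,"z":-40,"turn":0,"grip":85},
    {"x":-375,"y":160,"z":-40,"turn":0,"grip":85},
    {"x":-405,"y":173,"z":-40,"turn":0,"grip":85},
    {"x":-405,"y":173,"z":-40,"turn":0,"grip":85}
  ]
}}

```text
time: 1.38
position: [0.5388, -0.3551, 0.2878]
orientation: [[-0.953, -0.304, -0.001], [-0.304, 0.953, 0.0], [0.0, 0.0, -1.0]]
ft_force: [-1.3, -0.2, 0.3]
width: 0.0847
```

Run:
```python
from h import *
np.set_printoptions(precision=4,suppress=True)
snap('wrist','w2');snap('scene','s2')
s=r.get_state(); print(s['time'],s['position'],s['orientation'],s['q'])
```

```text
1.475 [ 0.5373 -0.3566  0.2881] [[-0.9534 -0.3018 -0.0005]
 [-0.3018  0.9534  0.0002]
 [ 0.0005  0.0003 -1.    ]] [-16.2659  16.532    0.0952  -0.0001 -73.596  -56.1682]
```

View pics/w2.png

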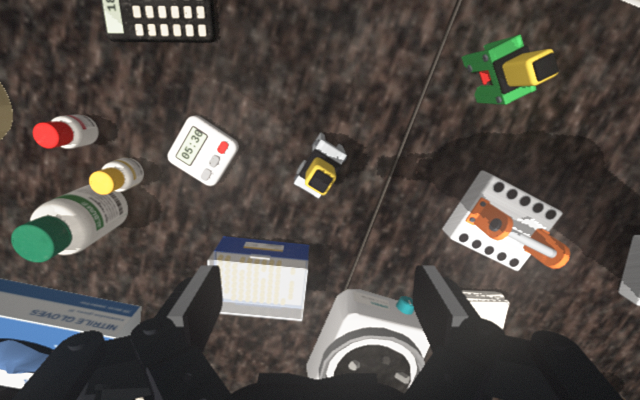

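View pics/s2.png

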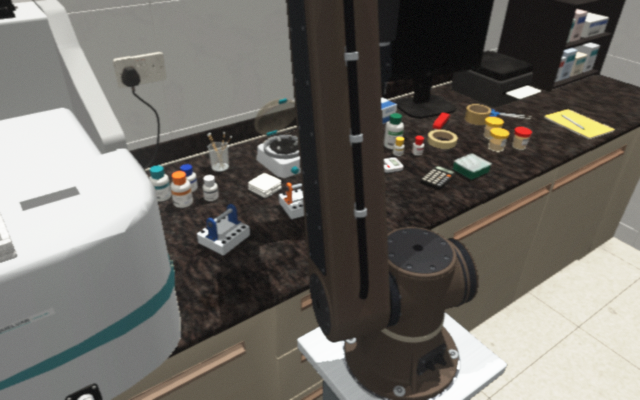

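The wrist view shows the handle with its yellow grip and black button at about (321,178) and its feet around (330,145). The green decoy is at (530,68), and the orange block is at (505,220).

Run:
```python
from h import *
np.set_printoptions(precision=4,suppress=True)
w=load('w2'); s=load('side0')
i=w['img'][120:210,280:360]; cv2.imwrite('pics/z3.png',cv2.resize(i,None,fx=6.5,fy=6.5,interpolation=cv2.INTER_CUBIC)[:,:,::-1])
i=s['img'][170:240,420:470]; cv2.imwrite('pics/z4.png',cv2.resize(i,None,fx=8,fy=8,interpolation=cv2.INTER_CUBIC)[:,:,::-1])
```

```text
(no output)
```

View pics/z3.png

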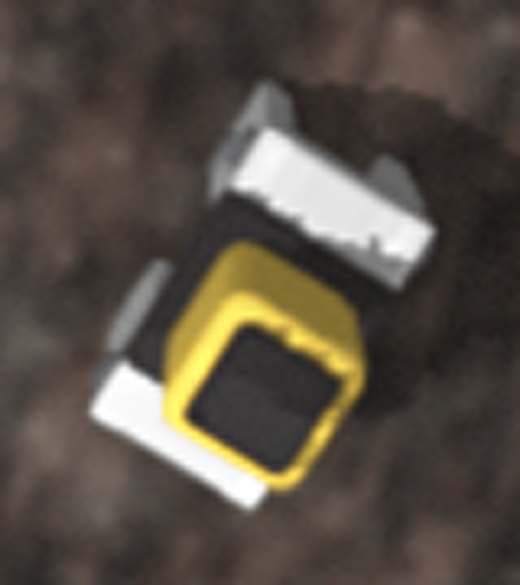

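View pics/z4.png

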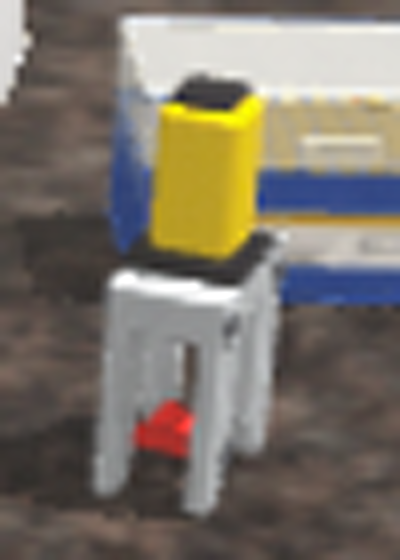

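Run:
```python
from h import *
np.set_printoptions(precision=4,suppress=True)
w=load('w2'); s=load('side0')
W=lambda x,y:(280+x/6.5-.5+.5/6.5,120+y/6.5-.5+.5/6.5)
S=lambda x,y:(420+x/8-.44,170+y/8-.44)
# bars corners in wrist at z~.065
for p in [(268,130),(435,235),(235,185),(92,410),(250,510),(402,290)]: print('bar',p,plane(w,*W(*p),.065)[:2])
# feet in side
for p in [(105,492),(200,512),(250,450)]: print('foot',p,plane(s,*S(*p),0.0)[:2])
# black button
print('button top',two(w,W(265,397),s,S(210,92)))
# button corners ccw
for p in [(250,322),(345,372),(282,475),(186,413)]: print(plane(w,*W(*p),.115)[:2])
hsv=cv2.cvtColor(w['img'],cv2.COLOR_RGB2HSV)
m=cv2.inRange(hsv,(20,120,80),(35,255,255)); m[:,:280]=0;m[:,360:]=0;m[:120]=0;m[215:]=0
c=max(cv2.findContours(m,0,2)[0],key=cv2.contourArea); print(cv2.minAreaRect(c), cv2.boundingRect(c))
a=s['img']; hs=cv2.cvtColor(a,cv2.COLOR_RGB2HSV); m=cv2.inRange(hs,(20,120,80),(35,255,255)); m[:,:430]=0;m[:,460:]=0;m[:165]=0;m[215:]=0
ys,xs=np.nonzero(m);print(cv2.boundingRect(m),xs.mean(),ys.mean())
```

```text
bar (268, 130) [ 0.5064 -0.3633]
bar (435, 235) [ 0.5142 -0.3325]
bar (235, 185) [ 0.5163 -0.3656]
bar (92, 410) [ 0.559  -0.3769]
bar (250, 510) [ 0.5676 -0.3467]
bar (402, 290) [ 0.5244 -0.3346]
foot (105, 492) [ 0.5157 -0.3353]
foot (200, 512) [ 0.51   -0.3615]
foot (250, 450) [ 0.5537 -0.3726]
button top (array([ 0.5363, -0.354 ,  0.1133]), np.float64(0.001149196734083739))
[ 0.5262 -0.3601]
[ 0.529  -0.3451]
[ 0.5461 -0.3489]
[ 0.5415 -0.3647]
((320.2510681152344, 175.6544952392578), (29.677017211914062, 30.463165283203125), 31.607501983642578) (305, 157, 31, 38)
(439, 182, 21, 21) 445.7609561752988 192.0239043824701
```

Run:
```python
from h import *
np.set_printoptions(precision=4,suppress=True)
w=load('w2'); s=load('side0')
print('box top corner 2view',two(w,(215,238),s,(486,174)),two(w,(309,244),s,(436,174)))
st=r.get_state(); R=np.array(st['orientation']); p=np.array(st['position'])
for z in (.115,.095): print(R.T@(np.array([.536,-.3545,z])-p)*1000)
print(np.degrees(np.arctan2(R[1,1],R[0,1])))
```

```text
box top corner 2view (array([ 0.6268, -0.4374,  0.1059]), np.float64(0.00210017505556314)) (array([ 0.6063, -0.3359,  0.1023]), np.float64(0.0165120236028652))
[  0.509    2.2904 173.052 ]
[  0.4996   2.284  193.052 ]
107.56591733458855
```

Grip is at (0.536, -0.3545) and the button top at 0.113 (0.115 expected). The handle's slot axis is at about 75° yaw. I'll put the jaws along the handle's x, i.e. at 165°, and go down part way first.

Request:
{"fn": "jog_arm", "kwargs": {
  "increments": [
    {"x":0,"y":2,"z":20,"turn":-0.17,"grip":60},
    {"x":0,"y":2,"z":40,"turn":-0.34,"grip":60},
    {"x":0,"y":2,"z":60,"turn":-0.51,"grip":60},
    {"x":0,"y":2,"z":80,"turn":-0.68,"grip":60},
    {"x":0,"y":2,"z":100,"turn":-0.85,"grip":60},
    {"x":0,"y":2,"z":120,"turn":-1.005,"grip":60},
    {"x":0,"y":2,"z":125,"turn":-1.005,"grip":60},
    {"x":0,"y":2,"z":125,"turn":-1.005,"grip":60}
  ]
}}

```text
time: 2.48
position: [0.5363, -0.3555, 0.1636]
orientation: [[-0.261, -0.965, -0.0], [-0.965, 0.261, -0.0], [0.0, 0.0, -1.0]]
ft_force: [0.4, -0.3, 0.5]
width: 0.0601
```

Run:
```python
from h import *
np.set_printoptions(precision=4,suppress=True)
w=snap('wrist','w3');s=snap('side','d3')
i=s['img'][100:250,380:500]; cv2.imwrite('pics/z5.png',cv2.resize(i,None,fx=4,fy=4,interpolation=cv2.INTER_CUBIC)[:,:,::-1])
st=r.get_state(); print(st['time'],st['position'],st['orientation'],st['q'],st['width'])
print(proj(w,[.536,-.3545,.115]))
```

```text
2.575 [ 0.5369 -0.3554  0.1643] [[-0.2595 -0.9657  0.0012]
 [-0.9657  0.2595 -0.0006]
 [ 0.0003 -0.0013 -1.    ]] [-16.1632  21.1499  -9.927    0.0171 -58.8462   1.1127] 0.05995238613764154
(np.float64(319.04316357645496), np.float64(244.08565103305324))
```

View pics/w3.png

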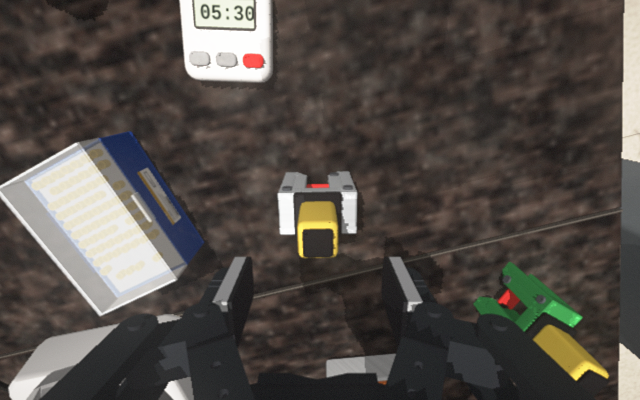

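View pics/z5.png

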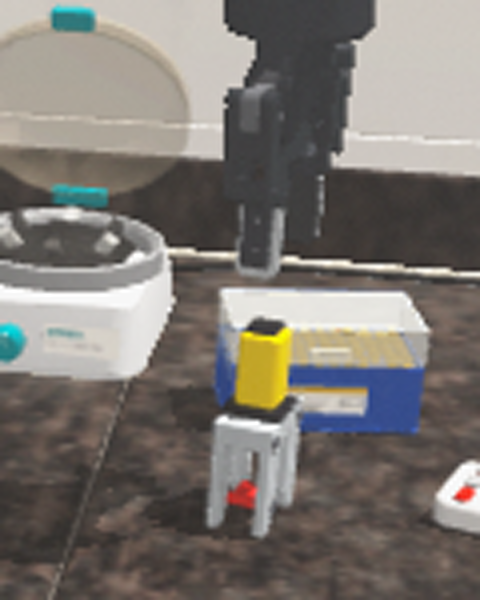

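The button sits at (319,243), against (319,244) predicted, and the handle is square to the jaws. The tip box is about 85 mm away, so I descend and grip.

Request:
{"fn": "jog_arm", "kwargs": {
  "increments": [
    {"x":0,"y":0,"z":30,"turn":0,"grip":60},
    {"x":0,"y":0,"z":60,"turn":0,"grip":60},
    {"x":0,"y":0,"z":72,"turn":0,"grip":60},
    {"x":0,"y":0,"z":72,"turn":0,"grip":40},
    {"x":0,"y":0,"z":72,"turn":0,"grip":18},
    {"x":0,"y":0,"z":72,"turn":0,"grip":18},
    {"x":0,"y":0,"z":72,"turn":0,"grip":18},
    {"x":0,"y":0,"z":72,"turn":0,"grip":18},
    {"x":0,"y":0,"z":72,"turn":0,"grip":18}
  ],
  "grip_force": 80
}}

```text
time: 3.7
position: [0.5375, -0.3553, 0.0927]
orientation: [[-0.257, -0.966, 0.002], [-0.966, 0.257, -0.001], [0.001, -0.002, -1.0]]
ft_force: [-1.0, 0.5, 6.5]
width: 0.0227
```

Run:
```python
from h import *
np.set_printoptions(precision=4,suppress=True)
w=snap('wrist','w4')
st=r.get_state(); print(st['time'],st['position'],st['orientation'],st['width'],st['ft_force'])
```

```text
3.75 [ 0.5375 -0.3553  0.0927] [[-0.2568 -0.9665  0.002 ]
 [-0.9665  0.2568 -0.0011]
 [ 0.0005 -0.0023 -1.    ]] 0.023138362932108688 [-0.5514  0.386   6.4622]
```

View pics/w4.png

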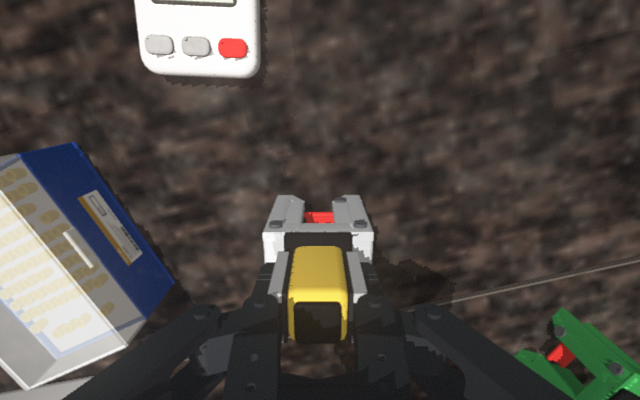

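The grip is firm (width 23 mm, yellow between the pads at (318,300)). I'll lift straight up, then carry it over to hover high above the blue block.

Request:
{"fn": "jog_arm", "kwargs": {
  "increments": [
    {"x":0,"y":0,"z":-25,"turn":0,"grip":18},
    {"x":0,"y":0,"z":-75,"turn":0,"grip":18},
    {"x":0,"y":0,"z":-130,"turn":0,"grip":18},
    {"x":-35,"y":10,"z":-170,"turn":-0.1,"grip":18},
    {"x":-85,"y":25,"z":-200,"turn":-0.2,"grip":18},
    {"x":-140,"y":41,"z":-220,"turn":-0.3,"grip":18},
    {"x":-195,"y":58,"z":-240,"turn":-0.4,"grip":18},
    {"x":-250,"y":74,"z":-257,"turn":-0.5,"grip":18},
    {"x":-305,"y":90,"z":-257,"turn":-0.614,"grip":18},
    {"x":-360,"y":107,"z":-257,"turn":-0.614,"grip":18}
  ]
}}

```text
time: 5.0
position: [0.525, 0.0225, 0.3484]
orientation: [[0.348, -0.937, -0.0], [-0.937, -0.348, 0.001], [-0.001, -0.0, -1.0]]
ft_force: [0.4, -0.1, -2.9]
width: 0.0235
```

Run:
```python
from h import *
np.set_printoptions(precision=4,suppress=True)
st=r.get_state(); R=np.array(st['orientation']);p=np.array(st['position']);print(st['time'],p,R,st['width'],st['ft_force'],st['q'])
print(R.T@(np.array([.523,.162,.35])-p)*1000, np.degrees(np.arctan2(R[1,1],R[0,1])))
```

```text
5.0 [0.525  0.0225 0.3484] [[ 0.3481 -0.9375 -0.    ]
 [-0.9375 -0.3481  0.0007]
 [-0.0007 -0.0002 -1.    ]] 0.02349575706646455 [ 0.3819 -0.1049 -2.9221] [ 23.8272   3.3771  -8.3942  -0.0391 -78.2127  -3.4484]
[-131.5265  -46.6617   -1.5483] -159.62917663013596
```

Request:
{"fn": "jog_arm", "kwargs": {
  "increments": [
    {"x":-55,"y":-20,"z":0,"turn":0,"grip":18},
    {"x":-105,"y":-38,"z":0,"turn":0,"grip":18},
    {"x":-131,"y":-47,"z":0,"turn":0,"grip":18},
    {"x":-131,"y":-47,"z":0,"turn":0,"grip":18},
    {"x":-131,"y":-47,"z":0,"turn":0,"grip":18}
  ]
}}

```text
time: 5.62
position: [0.5242, 0.1595, 0.348]
orientation: [[0.347, -0.938, -0.001], [-0.938, -0.347, -0.0], [-0.0, 0.001, -1.0]]
ft_force: [0.5, -0.0, -1.7]
width: 0.0231
```

Run:
```python
from h import *
np.set_printoptions(precision=4,suppress=True)
w=snap('wrist','w5'); s=snap('scene','s5'); d=snap('side','d5')
st=r.get_state(); print(st['time'],st['position'],st['orientation'],st['width'],st['ft_force'])
i=w['img'][90:260,220:420]; cv2.imwrite('pics/z6.png',cv2.resize(i,None,fx=3.5,fy=3.5,interpolation=cv2.INTER_CUBIC)[:,:,::-1])
i=s['img'][120:260,150:310]; j=d['img'][90:230,180:340]
a=np.hstack([cv2.resize(i,None,fx=2.5,fy=2.5),cv2.resize(j,None,fx=2.5,fy=2.5)])
cv2.imwrite('pics/z7.png',a[:,:,::-1])
print(w['extrinsics'])
```

```text
5.775 [0.5245 0.1588 0.3483] [[ 0.3456 -0.9384 -0.0001]
 [-0.9384 -0.3456  0.    ]
 [-0.0001  0.0001 -1.    ]] 0.023229513681714855 [-0.5408 -0.0126 -2.2057]
[[-0.9378 -0.3294 -0.1095  0.5523]
 [-0.3471  0.8907  0.2937  0.0821]
 [ 0.0008  0.3134 -0.9496  0.4741]
 [ 0.      0.      0.      1.    ]]
```

View pics/z6.png

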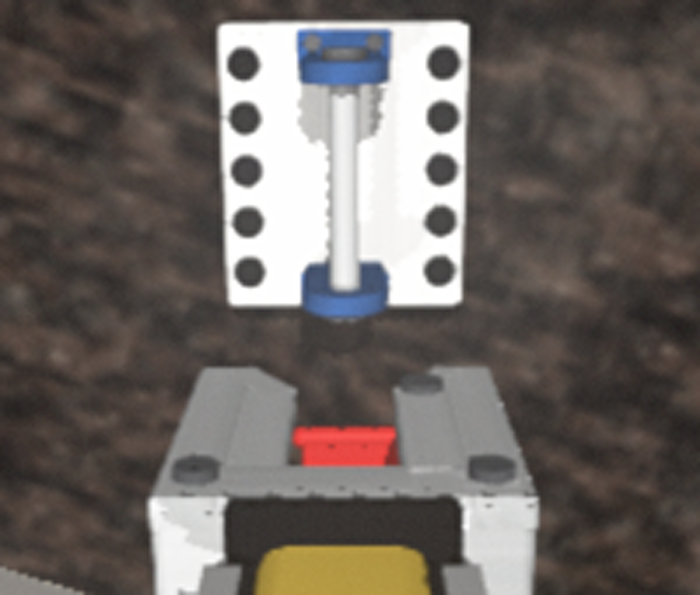

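View pics/z7.png

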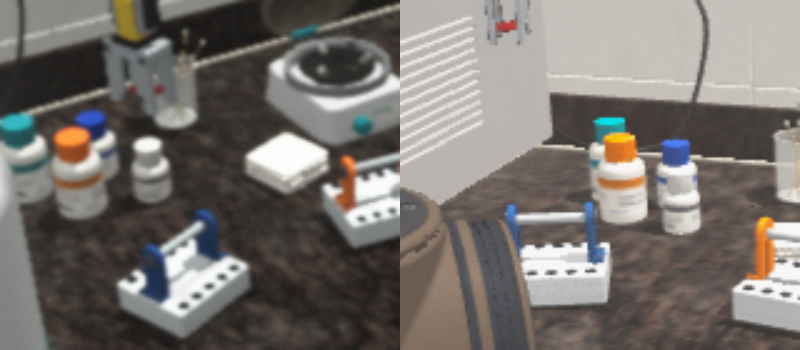

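View pics/w5.png

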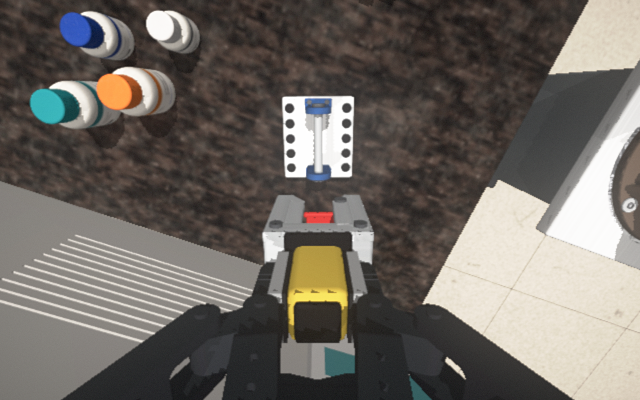

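Run:
```python
from h import *
np.set_printoptions(precision=4,suppress=True)
w=load('w5');s=load('s5');d=load('side0'); s0=load('scene0')
st=r.get_state(); R=np.array(st['orientation']);p=np.array(st['position'])
Z=lambda x,y:(220+x/3.5-.36,90+y/3.5-.36)
T=lambda P:R.T@(np.array(P)-p)*1000
img=w['img'][90:180,290:350].astype(int); hsv=cv2.cvtColor(w['img'],cv2.COLOR_RGB2HSV)
for P in [(344,92),(344,285)]:
    q=plane(w,*Z(*P),.079); print('pin',q,T(q))
# blue ear tops z=.094 masks
m=cv2.inRange(hsv,(100,120,50),(125,255,255)); m[:90]=0;m[185:]=0;m[:,:290]=0;m[:,350:]=0
n,l,stt,c=cv2.connectedComponentsWithStats(m); print(stt[1:],c[1:])
# block corners z=.036
cs=[plane(w,*Z(*P),.036) for P in [(217,24),(469,22),(462,305),(229,305)]]
for q in cs: print('blk',q[:2],T(q)[:2])
print('blk mean',np.mean(cs,0),T(np.mean(cs,0)))
zf=p[2]-.0927
print('feet z',zf)
for P in [(205,368),(490,368),(296,385),(396,390)]: print('foot',T(plane(w,*Z(*P),zf)))
for P in [(293,430),(398,430)]: print('latch',T(plane(w,*Z(*P),zf+.014)))
for P in [(150,497),(538,497)]: print('top',T(plane(w,*Z(*P),zf+.065)))
# two-view pin centre with scene0/side0
a=Z(344,188.5)
for e in [(Z(344,92),(232,208.5),(257,177)),(Z(344,285),(211.5,222.5),(226,178))]:
    print(two(w,e[0],s0,e[1]),two(w,e[0],d,e[2]))
```

```text
pin [0.5417 0.1071 0.079 ] [ 54.5114   1.6779 269.3461]
pin [0.5193 0.1675 0.079 ] [ -9.9419   1.8307 269.3501]
[[305  99   3   3   7]
 [310  99  15   4  52]
 [329  99   2   8  12]
 [305 103  24  11 132]
 [308 174  20   6  92]] [[305.7143  99.8571]
 [317.4808 100.4038]
 [329.6667 102.8333]
 [316.5303 109.8788]
 [317.8478 176.7826]]
blk [0.5911 0.1035] [ 74.9968 -43.4478]
blk [0.5073 0.0717] [75.821  46.2316]
blk [0.4705 0.1685] [-27.6783  47.2452]
blk [0.5543 0.1995] [-27.8065 -42.0877]
blk mean [0.5308 0.1358 0.036 ] [ 23.8333   1.9853 312.348 ]
feet z 0.25564933481482655
foot [ 14.4418 -25.7892  92.6975]
foot [14.5189 29.6563 92.7009]
foot [10.9908 -8.1242 92.6988]
foot [ 9.9892 11.4398 92.7001]
latch [ 6.7529 -8.2224 78.6991]
latch [ 6.7791 11.2325 78.7003]
top [ 15.287  -26.4433  27.6974]
top [15.3582 28.5619 27.7008]
(array([0.5405, 0.1041, 0.0837]), np.float64(0.005936011486379928)) (array([0.5437, 0.1027, 0.0782]), np.float64(0.009649954163427194))
(array([0.5196, 0.1684, 0.0786]), np.float64(0.0016705021446856184)) (array([0.519 , 0.1683, 0.0781]), np.float64(0.0012443037487383745))
```

In the tool frame the pin lies at y = +1.7 mm and the slot centre at +1.5 mm. The pin is parallel to the slot, and the pin's middle is about 24 mm ahead in x. I'll shift x by +24.5 and lower until the feet are about 20 mm above the pin top.

Request:
{"fn": "jog_arm", "kwargs": {
  "increments": [
    {"x":12,"y":0,"z":20,"turn":0,"grip":18},
    {"x":24.5,"y":0,"z":60,"turn":0,"grip":18},
    {"x":24.5,"y":0,"z":110,"turn":0,"grip":18},
    {"x":24.5,"y":0,"z":145,"turn":0,"grip":18},
    {"x":24.5,"y":0,"z":150,"turn":0,"grip":18},
    {"x":24.5,"y":0,"z":150,"turn":0,"grip":18},
    {"x":24.5,"y":0,"z":150,"turn":0,"grip":18}
  ]
}}

```text
time: 6.65
position: [0.534, 0.1371, 0.2002]
orientation: [[0.347, -0.938, 0.003], [-0.938, -0.347, 0.001], [-0.0, -0.003, -1.0]]
ft_force: [0.0, 0.6, -1.7]
width: 0.0234
```

Run:
```python
from h import *
np.set_printoptions(precision=4,suppress=True)
w=snap('wrist','w6'); s=snap('scene','s6'); d=snap('side','d6')
st=r.get_state(); print(st['time'],st['position'],st['orientation'],st['width'],st['ft_force'])
i=w['img'][130:310,220:420]; cv2.imwrite('pics/z8.png',cv2.resize(i,None,fx=3,fy=3,interpolation=cv2.INTER_CUBIC)[:,:,::-1])
i=s['img'][150:270,170:290]; j=d['img'][110:230,180:300]
a=np.hstack([cv2.resize(i,None,fx=3.3,fy=3.3),cv2.resize(j,None,fx=3.3,fy=3.3)])
cv2.imwrite('pics/z9.png',a[:,:,::-1])
```

```text
6.8 [0.5335 0.137  0.1995] [[ 0.3467 -0.938   0.0018]
 [-0.938  -0.3467  0.0011]
 [-0.0004 -0.002  -1.    ]] 0.02330441743643412 [ 0.1467 -1.0974 -2.9874]
```

View pics/z8.png

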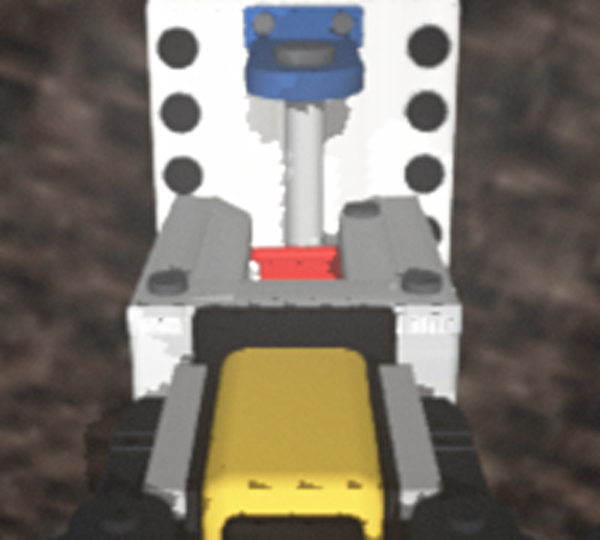

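View pics/z9.png

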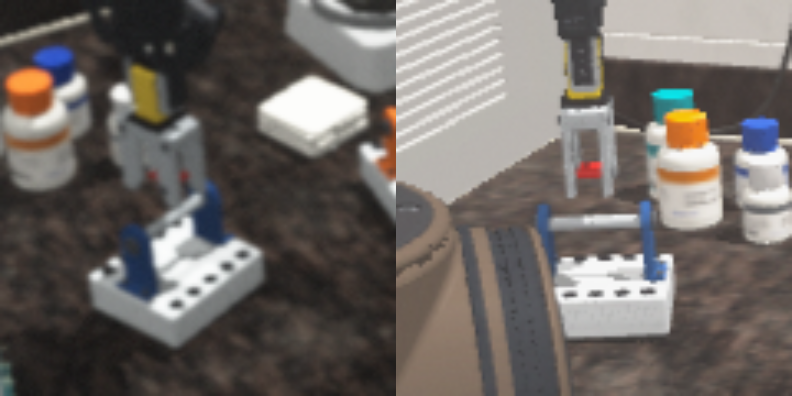

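Run:
```python
from h import *
np.set_printoptions(precision=4,suppress=True)
w=load('w6'); st=r.get_state(); R=np.array(st['orientation']);p=np.array(st['position'])
Z=lambda x,y:(220+x/3-.33,130+y/3-.33)
T=lambda P:R.T@(np.array(P)-p)*1000
for P in [(306,115),(306,170),(305,235)]:
    q=plane(w,*Z(*P),.079); print('pin',q,T(q))
q=[plane(w,*Z(*P),.094) for P in [(247,60),(362,60)]]; print('ear',[T(x) for x in q])
for P in [(178,47),(428,46),(181,112),(426,111),(183,174),(424,173)]: print('hole',T(plane(w,*Z(*P),.036)))
zf=p[2]-.0927
for P in [(180,197),(418,197),(250,215),(340,215)]: print('foot',T(plane(w,*Z(*P),zf)))
for P in [(249,250),(342,250)]: print('latch',T(plane(w,*Z(*P),zf+.014)))
for P in [(130,305),(462,305)]: print('top',T(plane(w,*Z(*P),zf+.065)))
i=w['img'][160:215,270:370]; cv2.imwrite('pics/z10.png',cv2.resize(i,None,fx=8,fy=8,interpolation=cv2.INTER_NEAREST)[:,:,::-1])
```

```text
pin [0.5401 0.1102 0.079 ] [ 27.4905   3.3429 120.4985]
pin [0.5351 0.1236 0.079 ] [ 13.2016   3.4062 120.5046]
pin [0.5292 0.1401 0.079 ] [ -4.3548   3.2235 120.5126]
ear [array([ 43.7745, -10.5471, 105.5198]), array([ 43.7934,  16.0387, 105.4654])]
hole [ 37.8575 -33.0423 163.5686]
hole [ 38.1923  38.8779 163.4212]
hole [ 18.8035 -32.8366 163.5764]
hole [ 19.1652  39.0985 163.429 ]
hole [ -0.1186 -32.8907 163.5847]
hole [  0.2704  39.29   163.4369]
foot [ 14.5631 -25.6894  92.7464]
foot [14.626  28.6211 92.6353]
foot [10.2564 -9.7632 92.7157]
foot [10.2816 10.8962 92.6734]
latch [ 6.8473 -9.4497 78.7165]
latch [ 6.8745 10.7689 78.6752]
top [ 15.8209 -27.0122  27.7485]
top [15.9062 28.2632 27.6353]
```

View pics/z10.png

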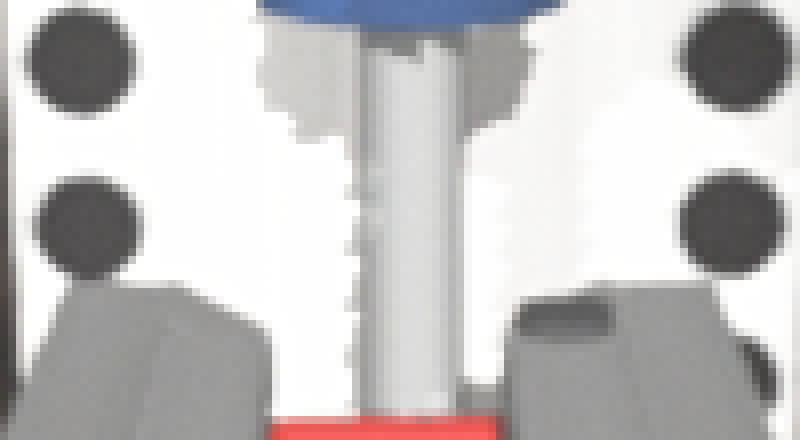

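At closer range the pin is at tool y ≈ +3.1 and the slot centre at ≈ +0.9, so I correct by 2 mm. Then I press straight down to just short of home.

Request:
{"fn": "jog_arm", "kwargs": {
  "increments": [
    {"x":0,"y":2.2,"z":0,"turn":0,"grip":18},
    {"x":0,"y":2.2,"z":15,"turn":0,"grip":18},
    {"x":0,"y":2.2,"z":30,"turn":0,"grip":18},
    {"x":0,"y":2.2,"z":40,"turn":0,"grip":18},
    {"x":0,"y":2.2,"z":50,"turn":0,"grip":18},
    {"x":0,"y":2.2,"z":60,"turn":0,"grip":18},
    {"x":0,"y":2.2,"z":66,"turn":0,"grip":18},
    {"x":0,"y":2.2,"z":66,"turn":0,"grip":18}
  ]
}}

```text
time: 7.8
position: [0.5309, 0.1359, 0.1316]
orientation: [[0.347, -0.938, -0.001], [-0.938, -0.347, -0.0], [0.0, 0.001, -1.0]]
ft_force: [-0.7, 0.3, -1.9]
width: 0.0231
```

Run:
```python
from h import *
np.set_printoptions(precision=4,suppress=True)
w=snap('wrist','w7'); s=snap('scene','s7'); d=snap('side','d7')
st=r.get_state(); print(st['time'],st['position'],st['orientation'],st['width'],st['ft_force'],st['wrist_torque'])
i=w['img'][130:310,220:420]; cv2.imwrite('pics/z11.png',cv2.resize(i,None,fx=3,fy=3,interpolation=cv2.INTER_CUBIC)[:,:,::-1])
i=s['img'][150:270,170:290]; j=d['img'][110:230,180:300]
a=np.hstack([cv2.resize(i,None,fx=3.3,fy=3.3),cv2.resize(j,None,fx=3.3,fy=3.3)])
cv2.imwrite('pics/z12.png',a[:,:,::-1])
```

```text
7.95 [0.5314 0.1362 0.1326] [[ 0.3468 -0.938   0.0008]
 [-0.938  -0.3468  0.0004]
 [-0.0001 -0.0009 -1.    ]] 0.02276927916312201 [ 0.3882  0.3106 -1.6489] [-0.0385  0.0287  0.0141]
```

View pics/z11.png

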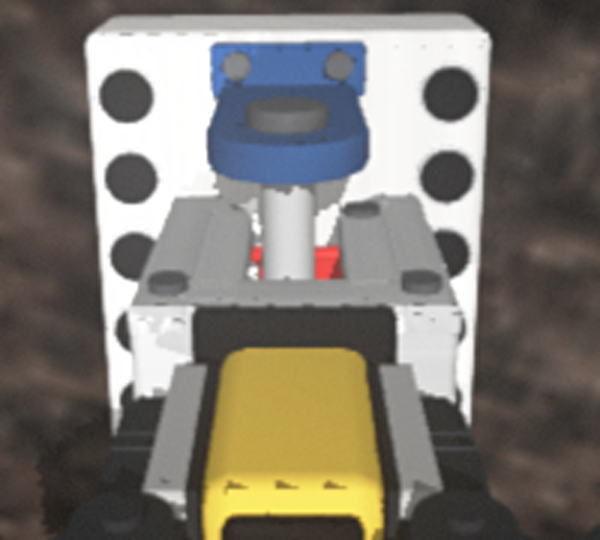

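View pics/z12.png

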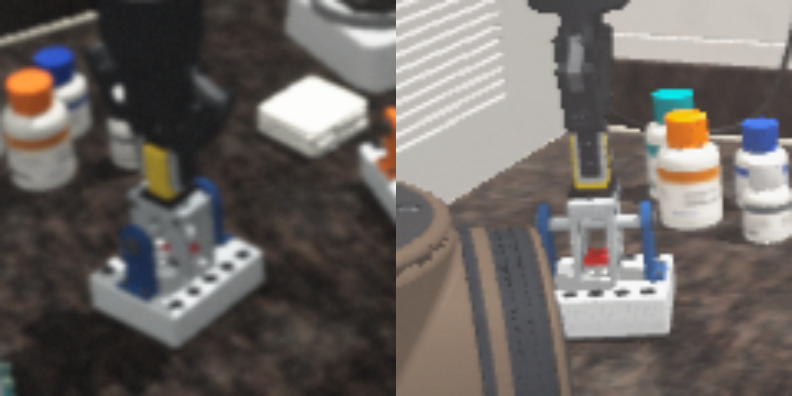

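The wrist view now shows the pin in the slot with the red latch flat beneath it, around zoomed (290,262), and the feet about 4 mm short. I press the rest of the way home.

Request:
{"fn": "jog_arm", "kwargs": {
  "increments": [
    {"x":0,"y":0,"z":2,"turn":0,"grip":18},
    {"x":0,"y":0,"z":4,"turn":0,"grip":18},
    {"x":0,"y":0,"z":5,"turn":0,"grip":18},
    {"x":0,"y":0,"z":6,"turn":0,"grip":18},
    {"x":0,"y":0,"z":6,"turn":0,"grip":18}
  ]
}}

```text
time: 8.57
position: [0.5312, 0.1359, 0.1286]
orientation: [[0.347, -0.938, 0.001], [-0.938, -0.347, 0.0], [0.0, -0.001, -1.0]]
ft_force: [-6.8, -1.1, 19.0]
width: 0.0232
```

The feet seated with 19 N at TCP z = 0.1286, against 0.1287 predicted for home. I ease the push, look, and then release.

Request:
{"fn": "jog_arm", "kwargs": {
  "increments": [
    {"x":0,"y":0,"z":-2,"turn":0,"grip":18},
    {"x":0,"y":0,"z":-2,"turn":0,"grip":40},
    {"x":0,"y":0,"z":-2,"turn":0,"grip":60},
    {"x":0,"y":0,"z":-2,"turn":0,"grip":60},
    {"x":0,"y":0,"z":-2,"turn":0,"grip":60},
    {"x":0,"y":0,"z":-2,"turn":0,"grip":60}
  ]
}}

```text
time: 9.32
position: [0.531, 0.136, 0.1282]
orientation: [[0.347, -0.938, -0.0], [-0.938, -0.347, -0.0], [0.0, 0.0, -1.0]]
ft_force: [-0.1, -0.4, 0.4]
width: 0.0602
```

Run:
```python
from h import *
np.set_printoptions(precision=4,suppress=True)
w=snap('wrist','w8')
st=r.get_state(); print(st['time'],st['position'],st['width'],st['ft_force'])
```

```text
9.375 [0.5309 0.136  0.1282] 0.06029386318066836 [ 0.3337  0.2479 -0.46  ]
```

View pics/w8.png

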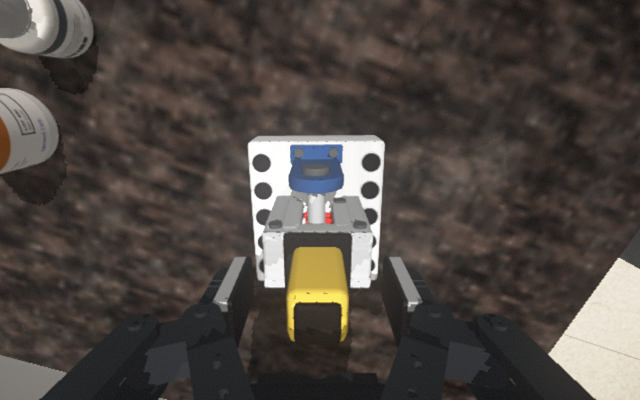

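The jaws are free on both sides, and the handle stands upright with the pin above the red latch at (318,215). I rise clear.

Request:
{"fn": "jog_arm", "kwargs": {
  "increments": [
    {"x":0,"y":0,"z":-20,"turn":0,"grip":60},
    {"x":0,"y":0,"z":-50,"turn":0,"grip":60},
    {"x":0,"y":0,"z":-90,"turn":0,"grip":60},
    {"x":-30,"y":0,"z":-130,"turn":0,"grip":60},
    {"x":-60,"y":0,"z":-140,"turn":0,"grip":60},
    {"x":-60,"y":0,"z":-140,"turn":0,"grip":60}
  ]
}}

```text
time: 10.12
position: [0.5101, 0.1938, 0.2696]
orientation: [[0.349, -0.937, 0.002], [-0.937, -0.349, 0.002], [-0.001, -0.002, -1.0]]
ft_force: [-0.1, 0.2, -0.1]
width: 0.0599
```

Run:
```python
from h import *
np.set_printoptions(precision=4,suppress=True)
w=snap('wrist','w9'); s=snap('scene','s9'); d=snap('side','d9')
st=r.get_state(); print(st['time'],st['position'],st['width'],st['ft_force'])
i=w['img'][60:260,220:420]; i=cv2.resize(i,(396,396),interpolation=cv2.INTER_CUBIC)
a=np.hstack([cv2.resize(s['img'][180:260,190:270],(396,396),interpolation=cv2.INTER_CUBIC),cv2.resize(d['img'][130:220,190:280],(396,396),interpolation=cv2.INTER_CUBIC)])
cv2.imwrite('pics/z14.png',a[:,:,::-1]); cv2.imwrite('pics/z13.png',i[:,:,::-1])
# button top two-view
```

```text
10.275 [0.5099 0.1918 0.2678] 0.05993436882330019 [-0.6966 -0.7274 -0.5541]
```

View pics/z13.png

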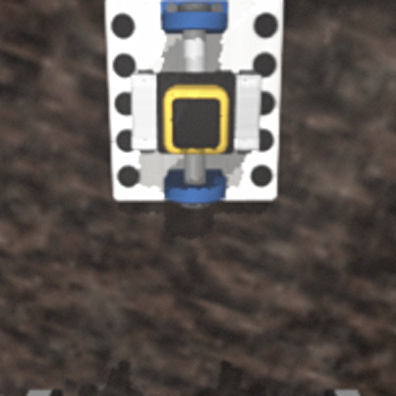

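View pics/z14.png

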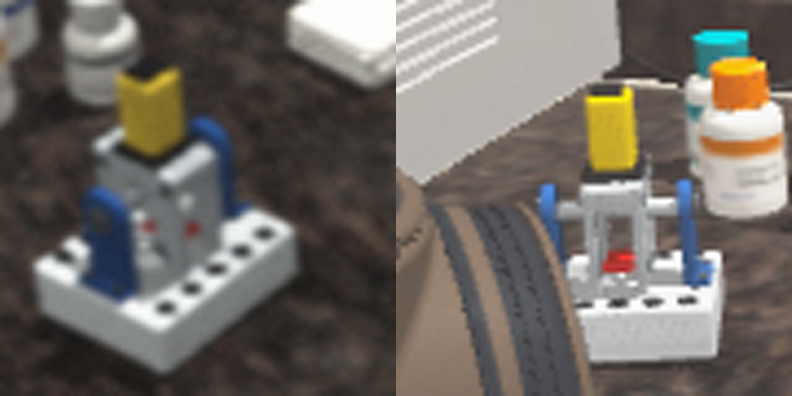

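Run:
```python
from h import *
np.set_printoptions(precision=4,suppress=True)
w,s,d=[load(x) for x in('w9','s9','d9')]
for a,ua,b,ub in [(w,(319.2,121.3),s,(220,194)),(w,(319.2,121.3),d,(237.4,150.6)),(s,(220,194),d,(237.4,150.6))]: print('button top',two(a,ua,b,ub))
# tool-side foot bottom in side / red latch both views
print('latch',two(s,(190+192/4.95,180+228/4.95),d,(190+(618-396)/4.4,130+262/4.4)))
```

```text
button top (array([0.5295, 0.135 , 0.1472]), np.float64(0.0015685288156142775))
button top (array([0.5295, 0.1364, 0.1474]), np.float64(0.0015471087365276418))
button top (array([0.5264, 0.1355, 0.1487]), np.float64(0.0007119270890433509))
latch (array([0.5105, 0.1279, 0.0553]), np.float64(0.0005510288875846858))
```

```bash
python3 -c "
from bench import r
print(r.get_state()['time']); print(r.hand_in())"
```

```text
10.275
the job is handed in; nothing more can be done
None
```

The handle is hooked on the blue-eared block and the job is handed in at 10.3 s. I took the grey-hooked handle by its yellow grip, pushed it straight down over the blue pin and let go. I never touched the orange block or the green decoy.

**Seating:** the feet met the block with about 19 N at a TCP height of 0.1286 m, against 0.1287 m predicted for fully home.

**Final pictures:**
- The handle stands upright on the blue pin, and the gripper is clear above it with no contact force.
- The red latch is shut below the pin. I could see this only in the images; the latch angle can't be read.

**Checks that disagreed:**
- **Button height:** the triangulated button top is 0.147–0.149 m, where home should give 0.151 m. It had also read about 2 mm low before the grasp, so I put this down to calibration and picking of pixels.
- **Slot alignment:** the high-hover view showed the slot within 0.2 mm of the pin, but the closer view showed it 2.2 mm off. I corrected by 2.2 mm before pushing down.
- **Refused move:** my first move call was refused for missing fields, so nothing moved; I sent it again with every field filled in.

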